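Padlock the remote away in the keepsake chest

ROBOT

A 6-joint arm with a two-finger parallel gripper is mounted at the origin on the work surface. World frame = base frame: x ahead of the robot, y to its left, z up, the work surface at z = 0. Lengths are in mm, angles in degrees, forces in N, time in s.
With the tool pointing down it reaches from about 300 to 850 mm from the base axis. Payload 4.2 kg.
Tool frame: the origin (TCP) lies between the finger pads; the fingertips stand 22 mm ahead of it and the grasp point (between the pads) lies 3 mm ahead of it; z points along the fingers, y is the direction in which the jaws open and shut (so a half turn about z gives the same grasp; the last joint's range is limited). The gripper opens to 91 mm and grips with 3 to 60 N. Pads are 32 mm wide; open, the fingers measure 118 mm over their backs; the gripper's body (76 mm by 178 mm) begins 60 mm behind the grasp point.
Start: joints at [-77.636, 18.312, 89.639, -0, 72.044, -1.146], TCP at [134.334, -559.102, 235.976] pointing down, gripper open.
Joint ranges: [-177.97, 177.97], [-48.28, 115.42], [12.27, 149.76], [-77.06, 257.06], [2.81, 150.46], [-146.56, 146.56]. Speed limits (degrees/s): [147.25, 147.25, 180, 180, 180, 180].

INTERFACE

Orientations are given as [roll, pitch, yaw] about the fixed x, y, z axes, in that order (R = Rz(yaw) Ry(pitch) Rx(roll)).
In Python, from workcell import telemetry, cams, env gives the robot as it stands.
- The arm moves only by the shell command python3 -m inch 'ROWS' [FORCE]. ROWS is JSON, a list of rows, each an object of numbers: "x", "y", "z": the shift along the tool's x, y, z in cm; "yaw": the turn about the tool's z in units of 5 degrees (1.0 is 5 degrees); "gripper": the gripper's target within -1 to 1 (fully open at 1, half-way at 0, shut at -1). A call has 1 to 12 rows; each row shifts and turns the commanded pose from where the row before left it, along the tool's axes as they then stand; what a row does not reach is not made up. A row lasts 1/12 s, in which the tool goes at most 41.7 mm and 7.16 degrees, less where a joint would pass 70% of its speed; a pose out of reach is approached as far as the arm can. A call is refused whole if a number of a shift passes 4.17 or a number of a turn 1, either way. A call with a gripper value outside its range is refused whole. The fingers move at their own pace and stop on an object; FORCE is the grip in N (left out, the last holds). Time passes only in rows, so rows that do not move let the fingers close. It gives the time, the measured TCP pose, the force and the opening at its end, in the units of the state.
- telemetry.state(): the state, without advancing time (a new reading comes with each control period).
- cams.grab_frame(name): name is "scene" or "top" or "wrist"; returns a dict with "pixels" (384x512x3 uint8, red, green, blue), "mtx" (3x3 intrinsics, pixels), "rvec" (rotation vector, rad) and "tvec" (3), from world to camera coordinates, as OpenCV has them. Camera axes: x right, y down, z forward; pixel columns grow to the right and rows downward; lengths in mm; the calibration is good to about 2 mm. A picture is of the moment at which its call begins. There is no depth.
- env.job_done(): hands the job in, once; it reports no verdict.
The state is a dict: "time_s": time; "qpos": joint angles; "qvel": joint speeds; "effort": joint torques, N m; "ee_pos": TCP position; "ee_rot": TCP orientation; "force": force on the tool from outside, world axes, zero at the start; "torque": the same for the moment, N m; "gripper_width": finger opening in mm.
Only numpy, scipy, OpenCV 4.12 (cv2) and the standard library are available. Lean on these libraries where they do the work, as an engineer would, in place of code of your own. Each camera call takes 0.05 s, during which the arm holds its last target. There are 200 camera calls.

TASK

Lock the long TV remote away: lay it inside the open wooden chest and shut the lid fully, then bring the open padlock, standing upright, to the front of the chest so that the free end of its shackle is over the holes of the two eye plates, and push the shackle down through both of them into the lock's body until it clicks and stays down. Leave the short remote and the lidded jar where they stand.

Things in the scene. Friction and masses are not known exactly. Their poses are not given: they have to be found in the camera images.
- remote_mid (a point): centre of the long black TV remote, a slab 150 long (its x) x 44 wide (its y) x 20 high (z) mm, 0.08 to 0.17 kg, loose, lying flat on the sideboard, buttons up.
- chest_floor (a point): centre of the chest's inner floor, 20 mm above the sideboard. The chest is a brown wooden box, fixed to the sideboard, 190 (x) x 230 (y) mm outside, walls 10 mm thick, rim 64 mm above the sideboard, so 170 x 210 x 44 mm inside. The frame is the chest's: x from its front to its back, y along its front, z up; the front faces the robot.
- lid (a joint): angle in rad of the chest's lid: 0 fully shut, up to 1.75. It starts open, nearly upright (1.35 to 1.55). A friction hinge: it stays where it is left and takes up to 5 N at its front edge to swing. The lid is a flat board 190 x 230 mm, 14 mm thick, 0.35 kg; shut, its top is 78 mm above the sideboard.
- lid_hinge (a point): middle of the lid's hinge line, at the back (+x) edge of the chest, at rim height (64 mm), with the chest's axes; the hinge line runs along y. With the lid at angle a, a point of the lid's underside r mm from the hinge is at x = -r cos a, z = r sin a from here; its outer face lies 14 mm beyond that.
- lid_edge (a point): middle of the front edge of the lid, on its outer (upper when shut) face, 190 mm from the hinge; it moves with the lid.
- chest_eye (a point): centre of the hole of the lower eye plate, on that plate's top face (64 mm above the sideboard), with the chest's axes. A flat steel tongue 28 mm wide and 2.5 mm thick sticks out 37 mm level from the middle of the chest's front at rim height; its round hole is 17 mm across, 23 mm in front of the wood. The lid carries a like tongue that lies right on top of it when the lid is shut, holes in line, so the pair spans 61.5 to 66.5 mm above the sideboard.
- padlock_mid (a point): centre of the padlock's body, a brass block 28 (x) x 60 (y) x 58 (z) mm, loose, standing upright on its flat base; the whole lock weighs 0.43 to 0.64 kg. z is up, y runs along its width, from the free end of the shackle (-y side) to the long leg (+y side). The base is 29 mm below this point. The lock may stand with any side to the chest, as long as the free end is over the holes.
- padlock_toe (a point): lowest point of the free (short) end of the shackle, on that leg's axis, 17 mm to the -y side of the body's centre. Open, it hangs 13 mm above the body's top (71 mm above the sideboard when the lock stands on it): the two tongues fit into this gap from the side. Clicked shut, it is about 10 mm inside the body.
- shackle_top (a point): highest point of the shackle's bow, over the middle of the block: 122 mm above the sideboard when open, 99 mm when fully pressed. The shackle is a U of 9 mm round steel bar in the plane of the body's y and z, legs 17 mm each side of the middle, 43 mm wide outside, legs straight to 21.5 mm below the top. The lock can be lifted by it. It does not turn.
- shackle (a joint): how far the shackle is pressed into the body, in m: 0 open (sprung up), 0.0235 bottom stop. The spring pushes it up with 3 to 6 N; from about 0.012 on the hidden pawl resists too, so that 8 to 15 N in all are needed; at about 0.0215 it clicks and holds the shackle there for good (there is no key); let go earlier, the shackle springs up again.
- short_remote_mid (a point): centre of the short black remote, 85 x 36 x 12 mm, loose; not to be moved.
- jar_mid (a point): centre of the round white jar with blue bands and a knobbed lid (one solid piece), 84 mm across, 92 mm high, loose; not to be moved.
Mind the look-alikes: they are no part of the job. What is shaped like the part that bears padlock_mid but turquoise is not meant. Leave any blue or purple look-alike of the part that bears remote_mid alone.

How it is judged (in metres and radians):
On the way, in this order (a step that is already met when the one before it is completed fails the run):
1. the long remote lies inside the open chest (x of remote_mid in the frame of chest_floor between -0.07 and 0.07 m and y of remote_mid in the frame of chest_floor between -0.1 and 0.1 m and z of remote_mid in the frame of chest_floor between 0 and 0.03 m and value of joint lid above 0.8 rad), for 0.2 s.
2. the lid is shut over the remote (x of remote_mid in the frame of chest_floor between -0.07 and 0.07 m and y of remote_mid in the frame of chest_floor between -0.1 and 0.1 m and z of remote_mid in the frame of chest_floor between 0 and 0.03 m and value of joint lid below 0.025 rad), for 0.2 s.
3. the padlock stands upright with the open shackle's free end over the eye plates' holes (value of joint lid below 0.025 rad and angle between padlock_mid's own z axis and vertical below 0.15 rad and horizontal distance between padlock_toe and chest_eye below 0.009 m and value of joint shackle below 0.012 m and z of padlock_toe in the frame of chest_eye between -0.008 and 0.02 m), for 0.2 s.
At the end, for the whole second after the job is handed in: Remote inside the chest; lid under 0.025 rad; padlock upright (0.15 rad) and locked through both plates: free end within 9 mm of the holes' axis and below the plates, shackle staying down past 0.0195 m. Short remote and jar within 30 mm of their starts (all of step 2 and angle between padlock_mid's own z axis and vertical below 0.15 rad and horizontal distance between padlock_toe and chest_eye below 0.009 m and value of joint shackle above 0.0195 m and z of padlock_toe in the frame of chest_eye below -0.008 m and velocity of joint shackle below 0.01 m/s and distance of each of short_remote_mid, jar_mid from where it was at the start of the episode below 0.03 m); the robot touches nothing.
It fails at once if the short remote or the jar is moved more than 30 mm (distance of any of short_remote_mid, jar_mid from where it was at the start of the episode above 0.03 m).
It also fails if it takes over 70 s, if anything falls off the work surface, if the arm or the gripper's body presses on something with over 40 N, if the wrist force passes 120 N, or if a joint passes its speed limit or range.

## Working session

There is one attempt and no reset: what is moved stays moved. The work goes in short steps, Python scripts to look and compute and a shell command to move; the robot and the scene stay as the last step left them, time stands still between calls to the robot, and variables do not carry over. Pictures are saved under pics/ and viewed, about 8 in all and at most 12, crops included, and the job is handed in when it is done.

```bash
ls; mkdir -p pics
cat > h.py <<'E'
import numpy as np, cv2
from workcell import telemetry, cams, env
def grab(n,save=None):
    f=cams.grab_frame(n)
    f={k:np.array(v) for k,v in f.items()}
    if save: cv2.imwrite('pics/'+save+'.png',f['pixels'][:,:,::-1])
    return f
def ray(f,uv,z):
    R,_=cv2.Rodrigues(f['rvec'].astype(float)); t=f['tvec'].reshape(3).astype(float)
    d=R.T@np.linalg.solve(f['mtx'],np.array([uv[0],uv[1],1.])); c=-R.T@t
    return c+d*(z-c[2])/d[2]
def proj(f,P):
    return cv2.projectPoints(np.array(P,float).reshape(-1,3),f['rvec'].astype(float),f['tvec'].astype(float),f['mtx'].astype(float),None)[0].reshape(-1,2)
E
python3 - <<'E'
from h import *
import pickle
a=grab('scene');b=grab('top')
pickle.dump((a,b),open('first.pkl','wb'))
im=np.vstack([a['pixels'],b['pixels']])[:,:,::-1]
cv2.imwrite('pics/a.png',a['pixels'][:,:,::-1]);cv2.imwrite('pics/b.png',b['pixels'][:,:,::-1])
print(telemetry.state())
E
```

```text
pics
{'time_s': 0.1, 'qpos': array([-7.76350540e+01,  1.83483988e+01,  8.97000300e+01,  1.19251166e-04,
        7.20430452e+01, -1.14785557e+00]), 'qvel': array([-0.02806177, -0.10543456, -0.17178953,  0.00921657,  0.02730659,
        0.08796146]), 'effort': array([ 2.22314334e-04, -4.13332736e+01, -2.32510006e+01,  7.29358778e-02,
        4.21671616e-02, -5.48130049e-05]), 'ee_pos': array([ 134.2492493 , -558.68015482,  235.19594219]), 'ee_rot': array([-1.79908547e+02, -1.94581338e-03,  1.35127631e+01]), 'force': array([0.23441596, 0.84615413, 0.25488539]), 'torque': array([ 0.00928143, -0.00779902, -0.04561808]), 'gripper_width': 91.07851649834429}
```

View pics/a.png

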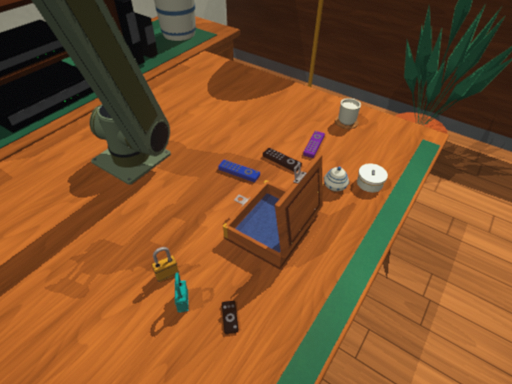

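View pics/b.png

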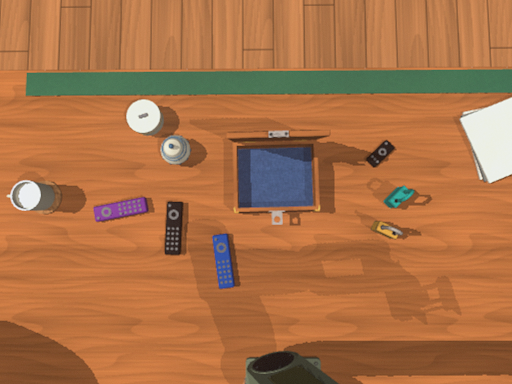

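Seen: in top, the long black remote is at (174,228). Look-alikes are blue at (223,260), purple at (121,209) and the short black one at (380,153). The brass padlock is at (388,230), its turquoise twin at (400,197). The chest is at (277,178), tongue at (277,217), jar at (175,150). I choose the black remote at (174,228) and the brass lock.

Run:
```python
from h import *
import pickle
a,b=pickle.load(open('first.pkl','rb'))
A=a['pixels'][:,:,::-1];B=b['pixels'][:,:,::-1]
def crop(I,x,y,w,h,s): return cv2.resize(I[y:y+h,x:x+w],None,fx=s,fy=s,interpolation=cv2.INTER_CUBIC)
c1=crop(B,360,205,80,60,5);c2=crop(A,130,230,80,60,5);c3=crop(B,220,120,120,110,3);c3=cv2.resize(c3,(400,300));c4=crop(B,145,195,80,60,5)
cv2.imwrite('pics/c.png',np.vstack([np.hstack([c1,c2]),np.hstack([c3,c4])]))
# remote
m=np.zeros(B.shape[:2],np.uint8);m[190:265,155:195]=(B[190:265,155:195].max(2)<70)
m=cv2.morphologyEx(m,cv2.MORPH_CLOSE,np.ones((7,7)))
c=max(cv2.findContours(m,0,1)[0],key=cv2.contourArea)
r=cv2.minAreaRect(c);print(r);P=np.array([ray(b,p,20) for p in cv2.boxPoints(r)]);print(P.round(),P.mean(0).round(1))
# chest floor blue & rim
hsv=cv2.cvtColor(B,cv2.COLOR_BGR2HSV)
m=np.zeros(B.shape[:2],np.uint8);m[135:215,230:325]=cv2.inRange(hsv[135:215,230:325],(100,60,20),(130,255,255))
c=max(cv2.findContours(m,0,1)[0],key=cv2.contourArea);r=cv2.minAreaRect(c);print(r,cv2.boundingRect(c))
for z in(20,64):print(z,[ray(b,p,z).round().tolist() for p in cv2.boxPoints(r)])
for uv in((277,211),(277,218),(277,224),(233,210),(319,210)): print(uv,ray(b,uv,64).round(1))
# brass
for f,I,(x0,y0,x1,y1) in((b,B,(365,210,415,245)),(a,A,(140,240,185,285))):
    h=cv2.cvtColor(I,cv2.COLOR_BGR2HSV);s=h[y0:y1,x0:x1];print(f['tvec'].ravel())
    m=np.zeros(I.shape[:2],np.uint8);m[y0:y1,x0:x1]=cv2.inRange(s,(20,120,90),(32,255,255))
    c=max(cv2.findContours(m,0,1)[0],key=cv2.contourArea);print(cv2.minAreaRect(c),[ray(f,p,58).round().tolist() for p in cv2.boxPoints(cv2.minAreaRect(c))])
```

```text
((173.43441772460938, 227.87783813476562), (15.411109924316406, 52.41679763793945), 2.726310968399048)
[[388. 326.  20.]
 [534. 321.  20.]
 [532. 278.  20.]
 [386. 283.  20.]] [459.8 302.   20. ]
((274.8834228515625, 177.06886291503906), (57.48009490966797, 72.42228698730469), 88.49256896972656) (239, 148, 73, 59)
20 [[681.0, 121.0, 20.0], [686.0, -85.0, 20.0], [522.0, -87.0, 20.0], [518.0, 117.0, 20.0]]
64 [[673.0, 119.0, 64.0], [677.0, -79.0, 64.0], [521.0, -80.0, 64.0], [516.0, 114.0, 64.0]]
(277, 211) [504.6  13.5  64. ]
(277, 218) [485.8  13.6  64. ]
(277, 224) [469.8  13.8  64. ]
(233, 210) [507.7 131.8  64. ]
(319, 210) [506.8 -99.3  64. ]
[  69.49464681  561.37559352 1004.16943918]
((395.0, 237.0), (0.0, 0.0), 0.0) [[434.0, -303.0, 58.0], [434.0, -303.0, 58.0], [434.0, -303.0, 58.0], [434.0, -303.0, 58.0]]
[-467.63288935 -130.29880597 1338.08164106]
((163.0999755859375, 260.8000183105469), (2.2135939598083496, 6.640782833099365), 71.56504821777344) [[443.0, -285.0, 58.0], [452.0, -271.0, 58.0], [458.0, -275.0, 58.0], [449.0, -289.0, 58.0]]
```

View pics/c.png

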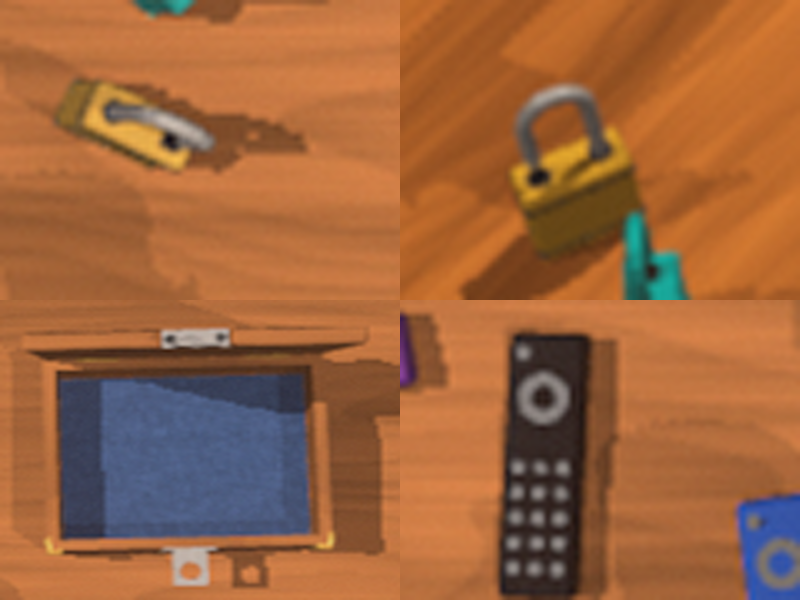

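The crop shows the brass lock upright, with its shackle's free end toward world −y (hole at (172,140) in the crop). It also shows the black remote with its buttons up, and the tongue's hole at about (277,218) in top. Moving to the remote.

```bash
python3 -m inch '[{"x":4,"yaw":0.8,"gripper":1},{"x":4,"yaw":0.8},{"x":4,"yaw":0.8},{"x":4,"yaw":0.7},{"x":4,"y":-1},{"x":4,"y":-1},{"x":4,"y":-1},{"y":-4},{"y":-4},{"y":-4},{"y":-4},{"y":-4}]' && python3 -m inch '[{"y":-4},{"y":-4},{"y":-4},{"y":-4},{"y":-4},{"y":-4},{"y":-4},{"y":-4},{"y":-4},{"y":-4},{"y":-4},{}]'
```

```text
invalid input
```

```bash
python3 -m inch '[{"x":4,"y":0,"z":0,"yaw":0.8,"gripper":1}]'
```

```text
time_s: 0.18
ee_pos: [168.6, -551.0, 235.4]
ee_rot: [-180.0, 0.2, 9.1]
force: [0.7, -0.7, -0.0]
gripper_width: 91.5
```

```bash
python3 -m inch '[{"x":4,"yaw":0.8}]'; python3 -m inch '[{"x":4,"yaw":0.8,"gripper":1}]'
```

```text
invalid input
invalid input
```

```bash
python3 -m inch '[{"x":4,"y":0,"z":0,"yaw":0.8,"gripper":1},{"x":4,"y":0,"z":0,"yaw":0.8,"gripper":1},{"x":4,"y":0,"z":0,"yaw":0.7,"gripper":1},{"x":4,"y":-1,"z":0,"yaw":0,"gripper":1},{"x":4,"y":-1,"z":0,"yaw":0,"gripper":1},{"x":4,"y":-1,"z":0,"yaw":0,"gripper":1},{"x":0,"y":-4,"z":0,"yaw":0,"gripper":1},{"x":0,"y":-4,"z":0,"yaw":0,"gripper":1},{"x":0,"y":-4,"z":0,"yaw":0,"gripper":1},{"x":0,"y":-4,"z":0,"yaw":0,"gripper":1},{"x":0,"y":-4,"z":0,"yaw":0,"gripper":1},{"x":0,"y":-4,"z":0,"yaw":0,"gripper":1}]' && python3 -m inch '[{"x":0,"y":-4,"z":0,"yaw":0,"gripper":1},{"x":0,"y":-4,"z":0,"yaw":0,"gripper":1},{"x":0,"y":-4,"z":0,"yaw":0,"gripper":1},{"x":0,"y":-4,"z":0,"yaw":0,"gripper":1},{"x":0,"y":-4,"z":0,"yaw":0,"gripper":1},{"x":0,"y":-4,"z":0,"yaw":0,"gripper":1},{"x":0,"y":-4,"z":0,"yaw":0,"gripper":1},{"x":0,"y":-4,"z":0,"yaw":0,"gripper":1},{"x":0,"y":-4,"z":0,"yaw":0,"gripper":1},{"x":0,"y":-4,"z":0,"yaw":0,"gripper":1},{"x":0,"y":0,"z":0,"yaw":0,"gripper":1}]'
```

```text
time_s: 1.18
ee_pos: [421.3, -270.5, 235.5]
ee_rot: [-180.0, 0.0, -2.0]
force: [0.2, 0.9, 0.4]
gripper_width: 91.0
time_s: 2.1
ee_pos: [435.5, 133.1, 235.7]
ee_rot: [-179.8, -0.0, -1.6]
force: [0.2, 0.5, 0.5]
gripper_width: 90.9
```

```bash
python3 -m inch '[{"x":0.9,"y":-4,"z":0,"yaw":0,"gripper":1},{"x":1,"y":-4,"z":0,"yaw":0,"gripper":1},{"x":0,"y":-4,"z":1,"yaw":0,"gripper":1},{"x":0,"y":-4,"z":3,"yaw":0,"gripper":1},{"x":0,"y":-1,"z":3,"yaw":0,"gripper":1},{"x":0,"y":0,"z":0,"yaw":0,"gripper":1},{"x":0,"y":0,"z":0,"yaw":0,"gripper":1}]'
python3 - <<'E'
from h import *
f=grab('wrist','w1');I=f['pixels'][:,:,::-1]
m=(I.max(2)<75).astype(np.uint8)
m=cv2.morphologyEx(m,cv2.MORPH_CLOSE,np.ones((25,25)))
for c in cv2.findContours(m,0,1)[0]:
    if cv2.contourArea(c)>1500:
        r=cv2.minAreaRect(c);P=np.array([ray(f,p,20) for p in cv2.boxPoints(r)]);print(r,P.round(1).tolist(),P.mean(0).round(1))
print(proj(f,[[460,302,20]]))
E
```

```text
time_s: 2.68
ee_pos: [459.2, 288.9, 169.3]
ee_rot: [179.8, 0.2, -1.9]
force: [0.1, -0.4, 0.2]
gripper_width: 91.4
((255.50003051757812, 246.49996948242188), (272.99993896484375, 510.99993896484375), 90.0) [[542.9, 532.3, 20.0], [526.7, 48.8, 20.0], [207.8, -4.4, 20.0], [230.1, 608.9, 20.0]] [376.9 296.4  20. ]
[[247.49557512 187.39691887]]
```

View pics/w1.png

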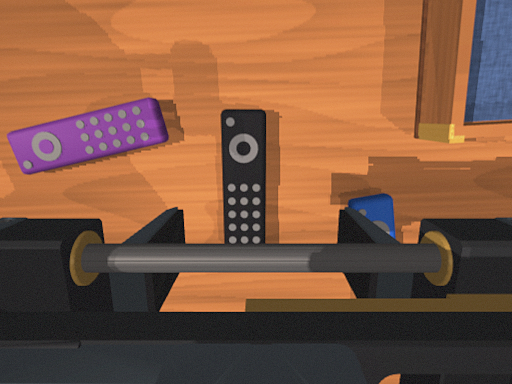

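The wrist view shows the black remote with its far end at (243,109) and edges at columns 221 and 266. The blue one has its top at (370,197).

Run:
```python
from h import *
f=grab('wrist')
for uv in((223,111),(265,111),(223,230),(266,230),(350,205),(420,130)): print(uv,ray(f,uv,20).round(1))
print(telemetry.state()['ee_pos'])
```

```text
(223, 111) [536.6 322.3  20. ]
(265, 111) [535.3 282.3  20. ]
(223, 230) [416.4 330.1  20. ]
(266, 230) [414.8 285.   20. ]
(350, 205) [439.  197.9  20. ]
(420, 130) [512.3 132.9  20. ]
[461.00147775 288.94094382 172.0605502 ]
```

```bash
python3 -m inch '[{"x":0,"y":-0.8,"z":2,"yaw":0,"gripper":1},{"x":0,"y":-0.7,"z":2,"yaw":0,"gripper":1},{"x":0,"y":0,"z":3,"yaw":0,"gripper":1},{"x":0,"y":0,"z":2,"yaw":0,"gripper":1},{"x":0,"y":0,"z":2,"yaw":0,"gripper":1},{"x":0,"y":0,"z":0,"yaw":0,"gripper":1},{"x":0,"y":0,"z":0,"yaw":0,"gripper":1}]'
```

```text
time_s: 3.37
ee_pos: [461.7, 303.9, 62.1]
ee_rot: [-180.0, -0.1, -2.1]
force: [-0.0, -0.5, 0.4]
gripper_width: 91.1
```

```bash
python3 -m inch '[{"x":0,"y":0,"z":2,"yaw":0,"gripper":1},{"x":0,"y":0,"z":1.6,"yaw":0,"gripper":1},{"x":0,"y":0,"z":0,"yaw":0,"gripper":1},{"x":0,"y":0,"z":0,"yaw":0,"gripper":-1},{"x":0,"y":0,"z":0,"yaw":0,"gripper":-1},{"x":0,"y":0,"z":0,"yaw":0,"gripper":-1},{"x":0,"y":0,"z":0,"yaw":0,"gripper":-1},{"x":0,"y":0,"z":0,"yaw":0,"gripper":-1},{"x":0,"y":0,"z":0,"yaw":0,"gripper":-1}]' 20
```

```text
time_s: 4.12
ee_pos: [461.1, 304.9, 25.4]
ee_rot: [-180.0, -0.0, -2.0]
force: [-0.3, -0.0, -1.0]
gripper_width: 54.2
```

```bash
python3 -m inch '[{"x":0,"y":0,"z":0,"yaw":0,"gripper":-1},{"x":0,"y":0,"z":0,"yaw":0,"gripper":-1},{"x":0,"y":0,"z":0,"yaw":0,"gripper":-1},{"x":0,"y":0,"z":-2,"yaw":0,"gripper":-1},{"x":0,"y":0,"z":-3,"yaw":0,"gripper":-1},{"x":0,"y":0,"z":-3,"yaw":0,"gripper":-1},{"x":1,"y":3,"z":0,"yaw":-0.4,"gripper":-1},{"x":0,"y":4,"z":0,"yaw":0,"gripper":-1},{"x":0,"y":4,"z":0,"yaw":0,"gripper":-1},{"x":0,"y":4,"z":0,"yaw":0,"gripper":-1},{"x":0,"y":4,"z":0,"yaw":0,"gripper":-1},{"x":0,"y":0,"z":0,"yaw":0,"gripper":-1}]'
python3 - <<'E'
from h import *
import pickle
f=grab('wrist','w2'); pickle.dump(f,open('w2.pkl','wb'))
a,b=pickle.load(open('first.pkl','rb'))
B=b['pixels'];print(B[122:142,255].tolist())
for v in(128,131,134,137):print(v,ray(b,(255,v),250).round(1))
E
```

```text
time_s: 5.12
ee_pos: [468.5, 108.7, 104.5]
ee_rot: [179.8, 0.1, -0.3]
force: [-0.3, 0.6, -0.9]
gripper_width: 44.0
[[165, 100, 58], [158, 96, 53], [165, 100, 58], [165, 99, 56], [171, 105, 59], [173, 104, 58], [167, 101, 58], [173, 105, 61], [159, 96, 55], [143, 86, 50], [179, 108, 61], [191, 115, 65], [193, 117, 65], [196, 117, 67], [185, 113, 65], [136, 82, 44], [71, 43, 28], [77, 48, 33], [78, 48, 28], [110, 72, 38]]
128 [684.5  69.6 250. ]
131 [677.7  69.6 250. ]
134 [671.   69.6 250. ]
137 [664.3  69.6 250. ]
```

View pics/w2.png

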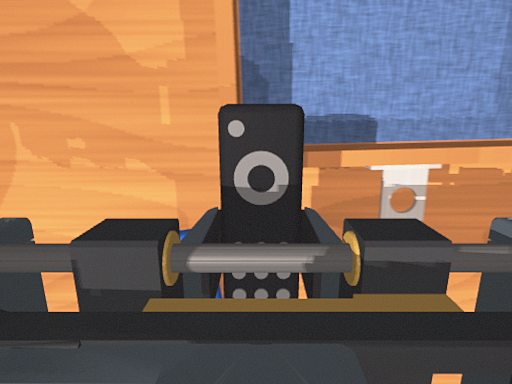

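Run:
```python
from h import *
import pickle
f=pickle.load(open('w2.pkl','rb'));I=f['pixels']
print(I[135:230:2,470].tolist())
for n,uv in dict(hole=(402,199),inL=(310,144),inR=(505,140),tipL=(381,222),tipR=(425,222),wallin0=(236,20),wallin1=(241,95)).items(): print(n,ray(f,uv,64).round(1))
print('remote end',ray(f,(262,104),112).round(1))
```

```text
[[105, 129, 176], [106, 133, 182], [167, 138, 161], [166, 103, 58], [122, 78, 49], [119, 77, 48], [209, 130, 80], [235, 154, 87], [234, 154, 89], [234, 153, 89], [234, 157, 91], [234, 155, 90], [234, 154, 89], [234, 155, 88], [240, 163, 91], [244, 172, 98], [239, 157, 93], [190, 116, 70], [201, 125, 73], [204, 127, 77], [197, 122, 74], [196, 121, 73], [195, 121, 75], [200, 124, 72], [201, 124, 74], [183, 115, 68], [189, 118, 71], [189, 118, 69], [190, 118, 72], [190, 120, 74], [194, 121, 74], [193, 119, 72], [190, 117, 70], [187, 118, 69], [191, 120, 71], [187, 114, 69], [191, 119, 71], [203, 125, 75], [197, 122, 72], [188, 119, 71], [196, 121, 71], [205, 126, 75], [208, 130, 79], [207, 128, 77], [202, 125, 75], [204, 125, 71], [191, 120, 76], [198, 121, 73]]
hole [485.5  17.3  64. ]
inL [521.  78.  64.]
inR [522.8 -42.3  64. ]
tipL [469.9  29.4  64. ]
tipR [4.697e+02 4.000e-01 6.400e+01]
wallin0 [590.3 122.   64. ]
wallin1 [550.1 120.   64. ]
remote end [542.8 107.9 112. ]
```

```bash
python3 -m inch '[{"x":1,"y":3,"z":0,"yaw":0,"gripper":-1},{"x":2,"y":3,"z":0,"yaw":0,"gripper":-1},{"x":3,"y":3,"z":0,"yaw":0,"gripper":-1},{"x":3,"y":0.3,"z":0,"yaw":0,"gripper":-1},{"x":3,"y":0,"z":0,"yaw":0,"gripper":-1},{"x":1.4,"y":0,"z":0,"yaw":0,"gripper":-1},{"x":0,"y":0,"z":0,"yaw":0,"gripper":-1},{"x":0,"y":0,"z":0,"yaw":0,"gripper":-1}]'
python3 - <<'E'
from h import *
f=grab('scene');g=grab('top');w=grab('wrist')
r=lambda I,x,y,a,b:cv2.resize(I['pixels'][y:y+b,x:x+a,::-1],(400,300),interpolation=cv2.INTER_CUBIC)
cv2.imwrite('pics/d.png',np.hstack([r(f,200,140,160,120),r(w,0,0,512,384)]))
E
```

```text
time_s: 5.83
ee_pos: [603.3, 23.0, 104.1]
ee_rot: [-180.0, 0.1, 0.1]
force: [-0.6, 0.3, -0.5]
gripper_width: 44.0
```

View pics/d.png

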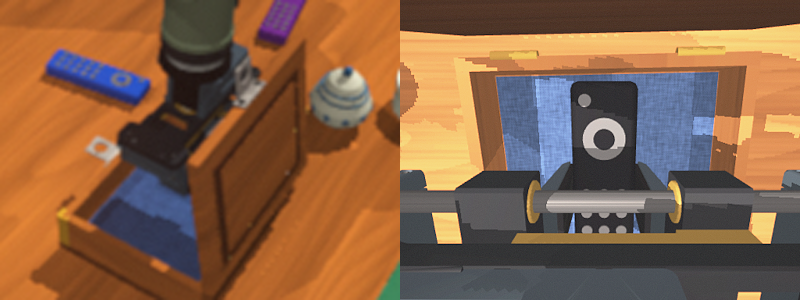

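The remote is inside the rim outline, its end (604,82 in the composite) short of the back wall's inner edge at row 72. Lowering.

```bash
python3 -m inch '[{"x":0,"y":0.7,"z":1,"yaw":0,"gripper":-1},{"x":0,"y":0,"z":2,"yaw":0,"gripper":-1},{"x":0,"y":0,"z":1.5,"yaw":0,"gripper":-1},{"x":0,"y":0,"z":0.7,"yaw":0,"gripper":-1},{"x":0,"y":0,"z":0.5,"yaw":0,"gripper":-1},{"x":0,"y":0,"z":0,"yaw":0,"gripper":-1},{"x":0,"y":0,"z":0,"yaw":0,"gripper":-1}]'
```

```text
time_s: 6.57
ee_pos: [603.4, 14.9, 48.2]
ee_rot: [180.0, -0.0, 0.0]
force: [-1.2, 0.6, -1.3]
gripper_width: 43.8
```

```bash
python3 -m inch '[{"x":0,"y":0,"z":0.2,"yaw":0,"gripper":0.6},{"x":0,"y":0,"z":0,"yaw":0,"gripper":0.6},{"x":0,"y":0,"z":0,"yaw":0,"gripper":0.6},{"x":0,"y":0,"z":0,"yaw":0,"gripper":0.6},{"x":0,"y":0,"z":0,"yaw":0,"gripper":0.6},{"x":0,"y":0,"z":-2,"yaw":0,"gripper":0.6},{"x":0,"y":0,"z":-3,"yaw":0,"gripper":0.6},{"x":-2,"y":0,"z":-3,"yaw":0,"gripper":0.6},{"x":-2,"y":1,"z":-3,"yaw":0,"gripper":0},{"x":-2,"y":1,"z":-3,"yaw":0,"gripper":-1},{"x":0,"y":1,"z":-3,"yaw":0,"gripper":-1},{"x":0,"y":1,"z":-3,"yaw":0,"gripper":-1}]'
python3 - <<'E'
from h import *
w=grab('wrist'); s=grab('scene')
r=lambda I,x,y,a,b:cv2.resize(I['pixels'][y:y+b,x:x+a,::-1],(400,300),interpolation=cv2.INTER_CUBIC)
cv2.imwrite('pics/e.png',np.hstack([r(s,200,140,160,120),r(w,0,0,512,384)]))
E
```

```text
time_s: 7.57
ee_pos: [541.9, -25.3, 247.9]
ee_rot: [180.0, -0.0, 0.0]
force: [0.9, 0.6, -0.3]
gripper_width: 49.1
```

View pics/e.png

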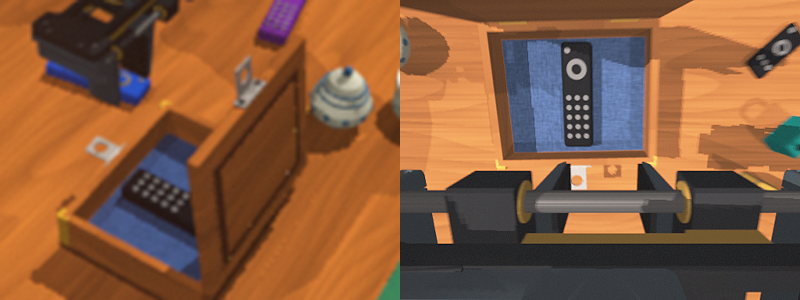

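The remote lies flat in the chest and the lid is still up with its tongue above it. Going over the lid, fingers closed.

```bash
python3 -m inch '[{"x":0,"y":0.5,"z":-3,"yaw":0,"gripper":-1},{"x":0,"y":0,"z":-3.5,"yaw":0,"gripper":-1},{"x":0,"y":0,"z":0,"yaw":0,"gripper":-1},{"x":3,"y":0,"z":0,"yaw":0,"gripper":-1},{"x":4,"y":0,"z":0,"yaw":0,"gripper":-1},{"x":4,"y":0,"z":0,"yaw":0,"gripper":-1},{"x":4,"y":0,"z":0,"yaw":0,"gripper":-1},{"x":2.8,"y":0,"z":0,"yaw":0,"gripper":-1},{"x":0,"y":0,"z":0,"yaw":0,"gripper":-1},{"x":0,"y":0,"z":0,"yaw":0,"gripper":-1}]'
```

```text
time_s: 8.5
ee_pos: [722.0, -29.7, 308.0]
ee_rot: [-180.0, 0.2, 0.0]
force: [-1.1, 0.6, 0.9]
gripper_width: 0.1
```

```bash
python3 -m inch '[{"x":0.8,"y":0,"z":1,"yaw":0,"gripper":-1},{"x":0,"y":0,"z":2.5,"yaw":0,"gripper":-1},{"x":0,"y":0,"z":2.2,"yaw":0,"gripper":-1},{"x":-1,"y":0,"z":0,"yaw":0,"gripper":-1},{"x":-1.6,"y":0,"z":0,"yaw":0,"gripper":-1},{"x":-1.6,"y":0,"z":0,"yaw":0,"gripper":-1},{"x":-1.6,"y":0,"z":0.5,"yaw":0,"gripper":-1},{"x":-1.6,"y":0,"z":0.6,"yaw":0,"gripper":-1},{"x":-1.6,"y":0,"z":0.7,"yaw":0,"gripper":-1},{"x":-1.4,"y":0,"z":0.9,"yaw":0,"gripper":-1},{"x":-1.3,"y":0,"z":0.9,"yaw":0,"gripper":-1}]'
```

```text
time_s: 9.42
ee_pos: [611.0, -30.4, 219.0]
ee_rot: [179.9, -0.2, 0.0]
force: [1.7, -1.2, 1.7]
gripper_width: 0.8
```

```bash
python3 -m inch '[{"x":-1.4,"y":0,"z":1.2,"yaw":0,"gripper":-1},{"x":-1.4,"y":0,"z":1.2,"yaw":0,"gripper":-1},{"x":-0.9,"y":0,"z":1.4,"yaw":0,"gripper":-1},{"x":-0.9,"y":0,"z":1.4,"yaw":0,"gripper":-1},{"x":-0.6,"y":0,"z":1.5,"yaw":0,"gripper":-1},{"x":-0.6,"y":0,"z":1.5,"yaw":0,"gripper":-1},{"x":-0.3,"y":0,"z":1.5,"yaw":0,"gripper":-1},{"x":-0.3,"y":0,"z":1,"yaw":0,"gripper":-1},{"x":0,"y":0,"z":0.4,"yaw":0,"gripper":-1},{"x":0,"y":0,"z":0,"yaw":0,"gripper":-1}]'
```

```text
time_s: 10.25
ee_pos: [546.8, -29.9, 106.5]
ee_rot: [-180.0, 0.1, 0.0]
force: [-0.1, -0.4, -0.5]
gripper_width: 0.7
```

```bash
python3 -m inch '[{"x":0,"y":0,"z":0.3,"yaw":0,"gripper":-1},{"x":0,"y":0,"z":0.2,"yaw":0,"gripper":-1},{"x":0,"y":0,"z":0,"yaw":0,"gripper":-1}]'; python3 -m inch '[{"x":0,"y":0,"z":0.2,"yaw":0,"gripper":-1},{"x":0,"y":0,"z":0,"yaw":0,"gripper":-1}]'; python3 -m inch '[{"x":0,"y":0,"z":0.15,"yaw":0,"gripper":-1},{"x":0,"y":0,"z":0,"yaw":0,"gripper":-1}]'
```

```text
time_s: 10.5
ee_pos: [548.6, -30.0, 102.2]
ee_rot: [180.0, -0.1, 0.0]
force: [0.0, 0.4, -0.2]
gripper_width: 0.7
time_s: 10.67
ee_pos: [548.7, -30.0, 100.3]
ee_rot: [180.0, -0.1, 0.0]
force: [-0.5, 0.3, 2.2]
gripper_width: 0.7
time_s: 10.83
ee_pos: [548.8, -30.1, 100.2]
ee_rot: [180.0, -0.1, 0.0]
force: [-3.0, 0.2, 11.2]
gripper_width: 0.4
```

Lid is shut: 11 N with the fingertips at z = 78. Now heading to the padlock.

```bash
python3 -m inch '[{"x":0,"y":0,"z":-3,"yaw":0,"gripper":-1},{"x":-1,"y":2,"z":-4,"yaw":0,"gripper":-1},{"x":-2,"y":3,"z":-4,"yaw":0,"gripper":0},{"x":-2,"y":3.5,"z":-2,"yaw":0,"gripper":0},{"x":-2,"y":3.5,"z":0,"yaw":0,"gripper":0},{"x":-2,"y":3.5,"z":0,"yaw":0,"gripper":0},{"x":-2,"y":3.5,"z":0,"yaw":0,"gripper":0},{"x":0,"y":3.5,"z":0,"yaw":0,"gripper":0},{"x":0,"y":2.5,"z":0,"yaw":0,"gripper":0},{"x":0,"y":0,"z":0,"yaw":-1,"gripper":0},{"x":0,"y":0,"z":0,"yaw":-1,"gripper":0},{"x":0,"y":0,"z":0,"yaw":-1,"gripper":0}]'
python3 -m inch '[{"x":0,"y":0,"z":0,"yaw":-1,"gripper":0},{"x":0,"y":0,"z":0,"yaw":-1,"gripper":0},{"x":0,"y":0,"z":0,"yaw":-1,"gripper":0},{"x":0,"y":0,"z":0,"yaw":-1,"gripper":0},{"x":0,"y":0,"z":0,"yaw":-1,"gripper":0},{"x":0,"y":0,"z":0,"yaw":-1,"gripper":0},{"x":0,"y":0,"z":0,"yaw":-1,"gripper":0},{"x":0,"y":0,"z":0,"yaw":-1,"gripper":0},{"x":0,"y":0,"z":0,"yaw":-1,"gripper":0},{"x":0,"y":0,"z":0,"yaw":0,"gripper":0},{"x":0,"y":0,"z":0,"yaw":0,"gripper":0}]'
python3 - <<'E'
from h import *
import pickle
w=grab('wrist'); s=grab('scene');t=grab('top');pickle.dump((w,s,t),open('p.pkl','wb'))
print(proj(w,[[440,-285,58],[440,-285,122]]))
r=lambda I,x,y,a,b:cv2.resize(I['pixels'][y:y+b,x:x+a,::-1],(400,300),interpolation=cv2.INTER_CUBIC)
W=cv2.resize(w['pixels'][:,:,::-1],(800,600))
W[300:,:]=np.hstack([r(s,130,230,80,60),r(t,220,120,120,110)])  # lower half of wrist is gripper
cv2.imwrite('pics/f.png',W)
E
```

```text
time_s: 11.83
ee_pos: [445.1, -269.6, 214.0]
ee_rot: [-180.0, 0.0, 15.2]
force: [-0.2, 0.1, -0.7]
gripper_width: 45.3
time_s: 12.75
ee_pos: [445.3, -268.9, 214.2]
ee_rot: [180.0, 0.0, 59.9]
force: [0.4, -0.0, 0.4]
gripper_width: 45.3
[[263.8059112  202.24706956]
 [264.49445565 222.52215357]]
```

View pics/f.png

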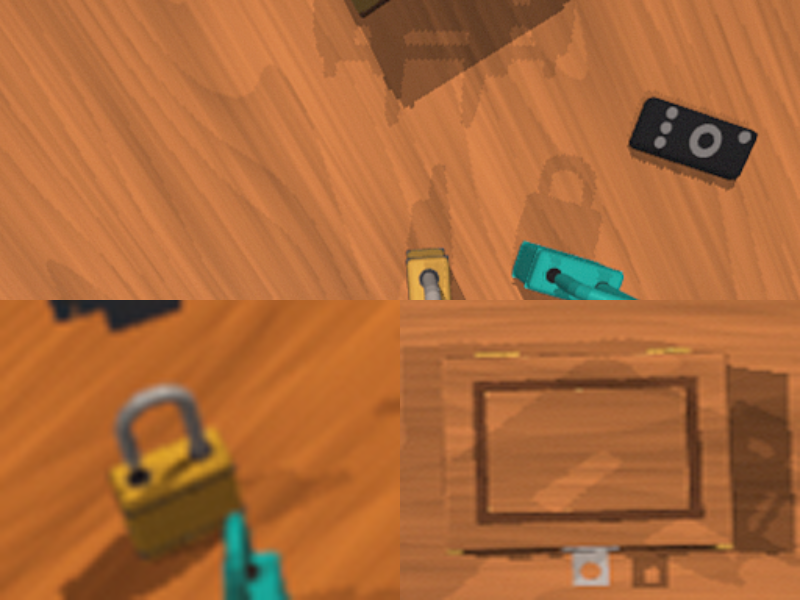

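The brass lock is in the wrist view at (274,177), nearly aligned with the tool. The turquoise one stands to its right, and the lid is seen shut over the whole chest.

Run:
```python
from h import *
import pickle
w,s,t=pickle.load(open('p.pkl','rb'))
h=cv2.cvtColor(w['pixels'],cv2.COLOR_RGB2HSV)
m=cv2.inRange(h,(17,100,150),(35,255,255));m[:155]=0;m[235:]=0;m[:,:240]=0;m[:,310:]=0
for v in range(158,236,5):
    c=np.where(m[v])[0]; print(v,(c.min(),c.max()) if len(c) else None, end=' ')
    if len(c): print([ray(w,(q,v),58)[:2].round(1).tolist() for q in (c.min(),c.max()+1)])
print(ray(w,(274.6,177),58), ray(w,(260,165),58),ray(w,(287,165),58))
cv2.imwrite('pics/g.png',cv2.resize(w['pixels'][150:250,210:340,::-1],(780,600),interpolation=cv2.INTER_CUBIC))
# top view
for uv in ((360+115/5,205+110/5),(360+172/5,205+140/5)): print('top',ray(t,uv,58).round(1))
# scene
for uv in ((130+137/5,230+177/5),(130+197/5,230+155/5)): print('scene',ray(s,uv,58).round(1))
```

```text
158 None 163 (np.int64(262), np.int64(269)) [[459.0, -248.5], [466.0, -252.5]]
168 (np.int64(261), np.int64(286)) [[455.5, -252.4], [478.4, -265.6]]
173 (np.int64(261), np.int64(286)) [[453.0, -256.8], [475.9, -270.1]]
178 (np.int64(261), np.int64(286)) [[450.4, -261.3], [473.4, -274.6]]
183 (np.int64(262), np.int64(286)) [[448.6, -266.3], [470.8, -279.2]]
188 (np.int64(262), np.int64(287)) [[446.0, -270.9], [469.2, -284.3]]
193 (np.int64(262), np.int64(287)) [[443.3, -275.5], [466.6, -289.0]]
198 (np.int64(263), np.int64(286)) [[441.6, -280.6], [463.1, -293.1]]
203 (np.int64(263), np.int64(286)) [[438.9, -285.3], [460.5, -297.8]]
208 (np.int64(263), np.int64(286)) [[436.1, -290.0], [457.9, -302.6]]
213 (np.int64(264), np.int64(287)) [[434.3, -295.3], [456.2, -307.9]]
218 (np.int64(264), np.int64(287)) [[431.6, -300.0], [453.5, -312.8]]
223 None 228 None 233 None [ 462.91042354 -267.3671073    58.        ] [ 456.20510104 -249.21364259   58.        ] [ 479.84111718 -262.92599599   58.        ]
top [ 460.6 -271.4   58. ]
top [ 444.4 -301.4   58. ]
scene [ 448.3 -298.7   58. ]
scene [ 464.4 -270.7   58. ]
```

View pics/g.png

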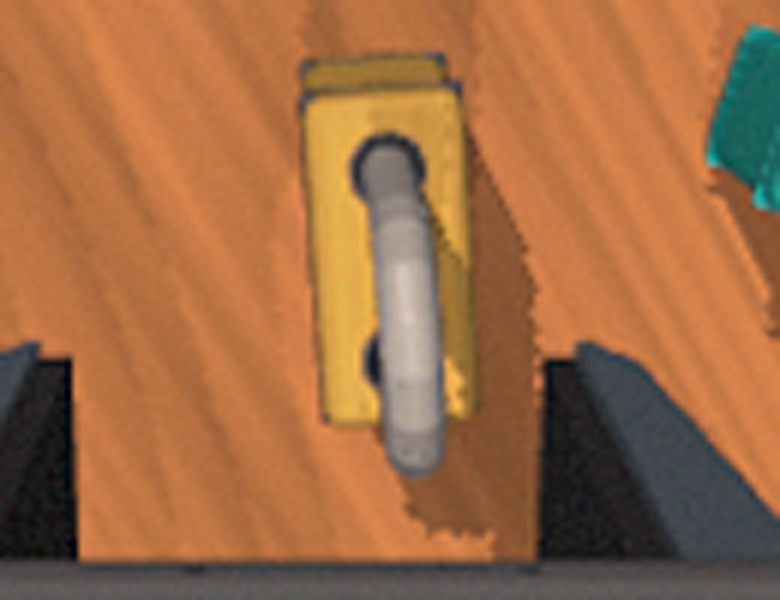

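```bash
python3 -m inch '[{"x":0,"y":0,"z":0,"yaw":-0.5,"gripper":0},{"x":-1,"y":1.5,"z":1,"yaw":0,"gripper":0},{"x":0,"y":0,"z":2.5,"yaw":0,"gripper":0},{"x":0,"y":0,"z":2.5,"yaw":0,"gripper":0},{"x":0,"y":0,"z":2.5,"yaw":0,"gripper":0},{"x":0,"y":0,"z":1.8,"yaw":0,"gripper":0},{"x":0,"y":0,"z":0.5,"yaw":0,"gripper":0},{"x":0,"y":0,"z":0,"yaw":0,"gripper":0},{"x":0,"y":0,"z":0,"yaw":0,"gripper":0}]'
python3 - <<'E'
from h import *
w=grab('wrist'); s=grab('scene')
r=lambda I,x,y,a,b:cv2.resize(I['pixels'][y:y+b,x:x+a,::-1],(400,300),interpolation=cv2.INTER_CUBIC)
cv2.imwrite('pics/i.png',np.hstack([r(s,130,210,80,60),r(w,130,140,250,190)]))
E
```

```text
time_s: 13.65
ee_pos: [454.5, -285.0, 107.0]
ee_rot: [179.9, 0.0, 62.5]
force: [0.3, -0.1, 0.5]
gripper_width: 45.6
```

View pics/i.png

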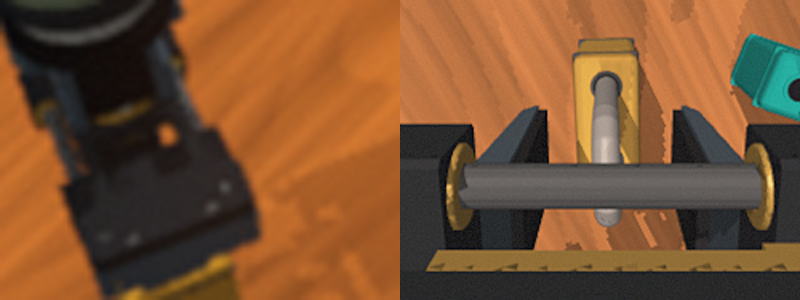

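The shackle is centred between the fingers (column 607, pads at 545 and 672). Closing.

```bash
python3 -m inch '[{"x":0,"y":0,"z":0,"yaw":0,"gripper":-1},{"x":0,"y":0,"z":0,"yaw":0,"gripper":-1},{"x":0,"y":0,"z":0,"yaw":0,"gripper":-1},{"x":0,"y":0,"z":0,"yaw":0,"gripper":-1},{"x":0,"y":0,"z":0,"yaw":0,"gripper":-1},{"x":0,"y":0,"z":0,"yaw":0,"gripper":-1},{"x":0,"y":0,"z":0,"yaw":0,"gripper":-1},{"x":0,"y":0,"z":0,"yaw":0,"gripper":-1},{"x":0,"y":0,"z":-0.5,"yaw":0,"gripper":-1},{"x":0,"y":0,"z":-1,"yaw":0,"gripper":-1},{"x":0,"y":0,"z":-1.5,"yaw":0,"gripper":-1},{"x":0,"y":0,"z":0,"yaw":0,"gripper":-1}]' 40
```

```text
time_s: 14.75
ee_pos: [455.3, -285.5, 138.8]
ee_rot: [179.7, 0.0, 62.5]
force: [1.3, -0.6, -4.1]
gripper_width: 8.6
```

```bash
python3 -m inch '[{"x":0,"y":0,"z":0,"yaw":-0.8,"gripper":-1},{"x":0,"y":0,"z":0,"yaw":-1,"gripper":-1},{"x":0,"y":0,"z":0,"yaw":-1,"gripper":-1},{"x":0,"y":0,"z":0,"yaw":-1,"gripper":-1},{"x":0,"y":0,"z":0,"yaw":-1,"gripper":-1},{"x":0,"y":0,"z":0,"yaw":-0.7,"gripper":-1},{"x":1,"y":-0.5,"z":0,"yaw":0,"gripper":-1},{"x":2,"y":-1,"z":0,"yaw":0,"gripper":-1},{"x":3,"y":-1,"z":0,"yaw":0,"gripper":-1},{"x":3,"y":0,"z":0,"yaw":0,"gripper":-1},{"x":3,"y":0,"z":0,"yaw":0,"gripper":-1},{"x":3,"y":0,"z":0,"yaw":0,"gripper":-1}]'
python3 -m inch '[{"x":3,"y":0,"z":0,"yaw":0,"gripper":-1},{"x":3,"y":0,"z":0,"yaw":0,"gripper":-1},{"x":3,"y":0,"z":0,"yaw":0,"gripper":-1},{"x":3,"y":0,"z":0,"yaw":0,"gripper":-1},{"x":2,"y":0,"z":0,"yaw":0,"gripper":-1},{"x":1.7,"y":0,"z":0,"yaw":0,"gripper":-1},{"x":1,"y":0,"z":0,"yaw":0,"gripper":-1},{"x":0,"y":0,"z":1.5,"yaw":0,"gripper":-1},{"x":0,"y":0,"z":1,"yaw":0,"gripper":-1},{"x":0,"y":0,"z":0,"yaw":0,"gripper":-1},{"x":0,"y":0,"z":0,"yaw":0,"gripper":-1}]'
python3 - <<'E'
from h import *
import pickle
w=grab('wrist'); s=grab('scene');t=grab('top');pickle.dump((w,s,t),open('q.pkl','wb'))
r=lambda I,x,y,a,b,W,H:cv2.resize(I['pixels'][y:y+b,x:x+a,::-1],(W,H),interpolation=cv2.INTER_CUBIC)
cv2.imwrite('pics/k.png',np.vstack([np.hstack([r(s,180,150,80,60,400,300),r(t,240,190,80,60,400,300)]),r(w,156,130,200,75,800,300)]))
E
```

```text
time_s: 15.75
ee_pos: [427.6, -132.8, 136.1]
ee_rot: [-180.0, -0.0, 89.9]
force: [1.1, 0.0, -5.4]
gripper_width: 8.4
time_s: 16.67
ee_pos: [428.1, 32.2, 111.0]
ee_rot: [-179.9, 0.0, 90.0]
force: [-0.1, -0.1, -4.6]
gripper_width: 8.4
```

View pics/k.png

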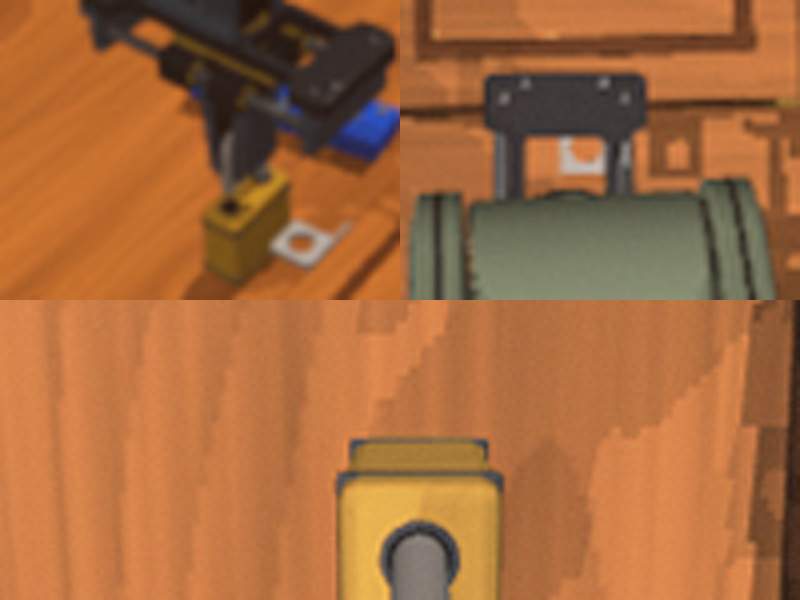

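Run:
```python
from h import *
import pickle
w,s,t=pickle.load(open('q.pkl','rb'));a,b=pickle.load(open('first.pkl','rb'))
print('long leg wrist',ray(w,(260.8,194.5),62).round(1),'far edge',ray(w,(240.5,173),62).round(1),ray(w,(281.5,173),62).round(1))
print('scene free hole',ray(s,(226.4,191.4),62).round(1),'eye scene',ray(s,(240.6,198.4),66.5).round(1))
print('eye top',ray(t,(240+587/5,190+150/5),66.5).round(1),'tongue tip top', [ray(t,(240+u/5,190+175/5),66.5).round(1) for u in(562,605)])
# scene: refine hole centroid by brown blob inside white tongue
S=s['pixels'][185:212,225:262];m=(cv2.cvtColor(S,cv2.COLOR_RGB2HSV)[:,:,1]<70).astype(np.uint8)
cs,hi=cv2.findContours(m,cv2.RETR_CCOMP,cv2.CHAIN_APPROX_NONE)
for c,h in zip(cs,hi[0]):
    if len(c)>5: M=c.reshape(-1,2).mean(0)+[225,185]; print(h[3],len(c),M,ray(s,M,66.5).round(1))
```

```text
long leg wrist [428.5  50.3  62. ] far edge [415.1  64.9  62. ] [442.2  64.9  62. ]
scene free hole [431.6  18.5  62. ] eye scene [488.5  16.4  66.5]
eye top [ 479.6 -200.9   66.5] tongue tip top [array([ 466.4, -187.2,   66.5]), array([ 466.3, -210.1,   66.5])]
-1 24 [240.         198.58333333] [487.4  14.7  66.5]
0 15 [239.8        198.33333333] [486.3  15.2  66.5]
-1 7 [225.57142857 185.57142857] [416.4  34.1  66.5]
```

```bash
python3 -m inch '[{"x":-0.15,"y":0,"z":0.3,"yaw":0,"gripper":-1},{"x":0,"y":0,"z":0,"yaw":0,"gripper":-1},{"x":0,"y":0,"z":0,"yaw":0,"gripper":-1}]';python3 -m inch '[{"x":0,"y":0,"z":0.1,"yaw":0,"gripper":-1},{"x":0,"y":0,"z":0,"yaw":0,"gripper":-1},{"x":0,"y":0,"z":0,"yaw":0,"gripper":-1}]'
```

```text
time_s: 17.07
ee_pos: [428.9, 30.6, 108.3]
ee_rot: [-180.0, 0.0, 90.0]
force: [0.7, -0.5, -4.7]
gripper_width: 8.4
time_s: 17.32
ee_pos: [428.9, 30.8, 107.2]
ee_rot: [-180.0, 0.0, 90.0]
force: [-0.5, 0.3, -4.7]
gripper_width: 8.4
```

```bash
python3 -m inch '[{"x":0,"y":1,"z":0,"yaw":0,"gripper":-1},{"x":0,"y":1,"z":0,"yaw":0,"gripper":-1},{"x":0,"y":0.8,"z":0,"yaw":0,"gripper":-1},{"x":0,"y":0.5,"z":0,"yaw":0,"gripper":-1},{"x":0,"y":0,"z":0,"yaw":0,"gripper":-1}]';python3 -m inch '[{"x":0,"y":0.8,"z":0,"yaw":0,"gripper":-1},{"x":0,"y":0.8,"z":0,"yaw":0,"gripper":-1},{"x":0,"y":0.7,"z":0,"yaw":0,"gripper":-1},{"x":0,"y":0,"z":0,"yaw":0,"gripper":-1},{"x":0,"y":0,"z":0,"yaw":0,"gripper":-1}]'
python3 - <<'E'
from h import *
import pickle
w=grab('wrist'); s=grab('scene');t=grab('top');pickle.dump((w,s,t),open('r.pkl','wb'))
r=lambda I,x,y,a,b,W,H:cv2.resize(I['pixels'][y:y+b,x:x+a,::-1],(W,H),interpolation=cv2.INTER_CUBIC)
cv2.imwrite('pics/l.png',np.vstack([np.hstack([r(s,200,165,60,45,400,300),r(t,240,190,80,60,400,300)]),r(w,156,130,200,75,800,300)]))
E
```

```text
time_s: 17.73
ee_pos: [464.0, 30.9, 107.3]
ee_rot: [179.9, 0.0, 90.0]
force: [0.2, 0.5, -4.5]
gripper_width: 8.8
time_s: 18.15
ee_pos: [485.3, 30.8, 107.2]
ee_rot: [-180.0, 0.0, 90.0]
force: [-0.3, 0.1, -5.5]
gripper_width: 7.9
```

View pics/l.png

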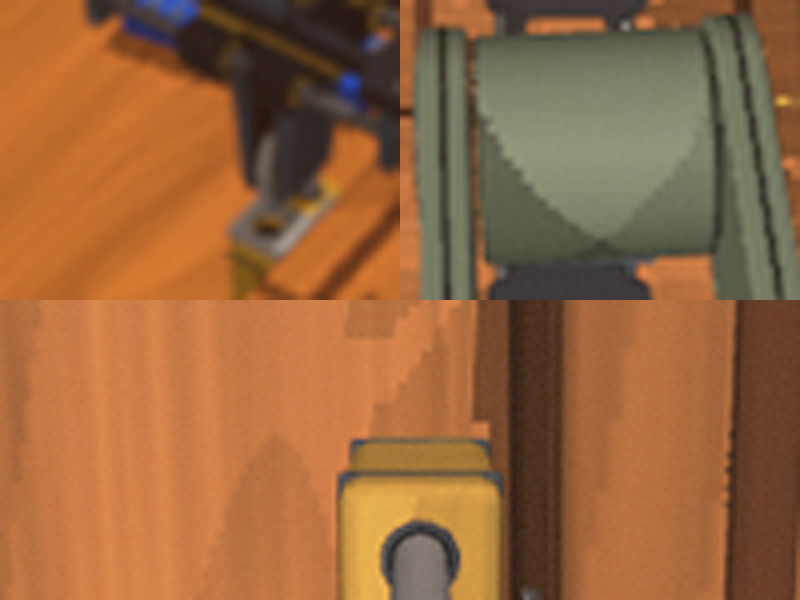

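The scene crop shows the tongue resting in the gap, with its hole dark at (268,228) in the crop, below the free leg. No pictures are left, so I check the rest in numbers.

Run:
```python
from h import *
import pickle
w,s,t=pickle.load(open('r.pkl','rb'));w0,s0,t0=pickle.load(open('q.pkl','rb'))
print('eye',proj(s,[[485,15.5,66.5]]),'toe',proj(s,[[485.3,15.5,71],[485.3,15.5,66.5],[485.3,15.5,80]]).round(1).tolist())
for nm,I in(('now',s),('before',s0)):
  P=I['pixels'].astype(int)
  print(nm,'gray max/sat')
  for v in range(188,206): print(v,' '.join('%3d/%-3d'%(P[v,u].max(),P[v,u].max()-P[v,u].min()) for u in range(232,250)))
print('long leg',ray(w,(260.8,194.5),58).round(1))
```

```text
eye [[239.50840715 198.10295028]] toe [[239.6, 197.1], [239.6, 198.1], [239.5, 195.1]]
now gray max/sat
188 179/136 177/136 177/136 151/107  92/44   52/12   71/17  107/22   97/21   65/14   54/7    54/8    50/11   50/12   49/11   47/9    57/19  119/78 
189 174/133 178/137 184/143 161/116 103/55   55/14   78/17  108/22   93/20   62/14   56/9    54/9    51/12   49/12   48/11   53/14   92/52  149/108
190 178/136 187/144 194/149 176/132 116/69   58/15   84/17  108/23   88/21   60/15   55/8    53/10   50/12   48/11   51/12   80/38  142/100 183/140
191 188/145 196/151 201/153 191/144 134/87   61/18   80/17  102/21   89/21   62/16   54/8    52/7    50/12   51/11   61/14  112/61  171/124 195/151
192 197/150 200/154 204/156 205/156 162/112  86/42   82/21   97/21   84/20   63/16   54/8    53/9    51/12   58/12   77/18  114/53  169/119 196/155
193 200/153 202/156 207/158 207/159 188/139 154/108 123/59  100/23   83/20   64/15   54/8    56/11   54/16   67/16   82/16   87/27  147/98  190/141
194 203/157 206/158 207/159 207/158 206/157 195/140 153/80  105/24   86/19   65/16   60/14   76/35   84/54  
[... 3680 characters left out ...]
179/25  184/25  177/23  161/29  158/72  182/130 197/152 195/150 192/149 193/146
202  96/72   99/76  122/94  147/113 152/110 140/85  135/59  142/38  155/26  159/21  152/28  155/69  181/130 198/152 195/152 192/147 190/146 195/150
203 100/76  115/88  142/110 157/120 157/123 158/121 154/112 145/89  137/62  128/45  144/73  179/128 195/152 196/151 193/149 191/147 195/148 200/151
204 129/98  144/111 158/122 159/122 159/123 162/126 162/125 162/124 160/115 161/110 180/130 195/151 195/150 193/149 194/150 197/150 201/152 193/149
205 160/122 161/124 162/124 162/124 164/125 164/126 163/124 162/126 173/135 189/144 195/151 193/150 192/150 194/149 196/152 201/154 201/153 174/133
long leg [485.8  48.8  58. ]
```

```bash
python3 -m inch '[{"x":0,"y":0,"z":0.06,"yaw":0,"gripper":-1},{"x":0,"y":0,"z":0,"yaw":0,"gripper":-1},{"x":0,"y":0,"z":0,"yaw":0,"gripper":-1}]';python3 -m inch '[{"x":0,"y":0,"z":0.05,"yaw":0,"gripper":-1},{"x":0,"y":0,"z":0,"yaw":0,"gripper":-1},{"x":0,"y":0,"z":0,"yaw":0,"gripper":-1}]'
```

```text
time_s: 18.55
ee_pos: [484.7, 30.9, 106.7]
ee_rot: [-180.0, 0.0, 90.0]
force: [0.1, -0.3, -5.0]
gripper_width: 8.7
time_s: 18.8
ee_pos: [484.9, 30.9, 106.4]
ee_rot: [180.0, 0.0, 90.0]
force: [-0.3, 0.0, -1.9]
gripper_width: 8.1
```

Base is touching. A gripped trial press of 8 mm will show whether the toe enters the holes.

```bash
python3 -m inch '[{"x":0,"y":0,"z":0.2,"yaw":0,"gripper":-1},{"x":0,"y":0,"z":0.2,"yaw":0,"gripper":-1},{"x":0,"y":0,"z":0,"yaw":0,"gripper":-1}]';python3 -m inch '[{"x":0,"y":0,"z":0.2,"yaw":0,"gripper":-1},{"x":0,"y":0,"z":0,"yaw":0,"gripper":-1}]';python3 -m inch '[{"x":0,"y":0,"z":0.2,"yaw":0,"gripper":-1},{"x":0,"y":0,"z":0,"yaw":0,"gripper":-1}]'
```

```text
time_s: 19.05
ee_pos: [485.0, 30.8, 102.4]
ee_rot: [180.0, 0.0, 90.0]
force: [-1.6, 0.3, 2.0]
gripper_width: 8.4
time_s: 19.22
ee_pos: [485.0, 30.8, 100.2]
ee_rot: [180.0, 0.0, 90.0]
force: [-2.4, 0.2, 3.4]
gripper_width: 8.5
time_s: 19.38
ee_pos: [485.0, 30.8, 98.0]
ee_rot: [180.0, 0.0, 90.0]
force: [-2.0, -0.5, 2.9]
gripper_width: 8.6
```

Only about 3 N of spring, so the toe is entering the holes. Now release, rise, close and press on the bow's top.

```bash
python3 -m inch '[{"x":0,"y":0,"z":-0.4,"yaw":0,"gripper":-1},{"x":0,"y":0,"z":-0.4,"yaw":0,"gripper":-1},{"x":0,"y":0,"z":0,"yaw":0,"gripper":-0.45},{"x":0,"y":0,"z":0,"yaw":0,"gripper":-0.45},{"x":0,"y":0,"z":0,"yaw":0,"gripper":-0.45},{"x":0,"y":0,"z":0,"yaw":0,"gripper":-0.45},{"x":0,"y":0,"z":-1.5,"yaw":0,"gripper":-0.45},{"x":0,"y":0,"z":-2,"yaw":0,"gripper":-0.45},{"x":0.1,"y":0,"z":-1.6,"yaw":0,"gripper":-0.45},{"x":0,"y":0,"z":0,"yaw":0,"gripper":-1},{"x":0,"y":0,"z":0,"yaw":0,"gripper":-1},{"x":0,"y":0,"z":0,"yaw":0,"gripper":-1}]';python3 -m inch '[{"x":0,"y":0,"z":0,"yaw":0,"gripper":-1},{"x":0,"y":0,"z":0,"yaw":0,"gripper":-1},{"x":0,"y":0,"z":0.4,"yaw":0,"gripper":-1},{"x":0,"y":0,"z":0.4,"yaw":0,"gripper":-1},{"x":0,"y":0,"z":0.4,"yaw":0,"gripper":-1},{"x":0,"y":0,"z":0,"yaw":0,"gripper":-1},{"x":0,"y":0,"z":0,"yaw":0,"gripper":-1}]'
```

```text
time_s: 20.38
ee_pos: [484.3, 31.8, 156.3]
ee_rot: [-179.9, 0.0, 90.0]
force: [-0.5, -0.5, -0.3]
gripper_width: 7.9
time_s: 20.97
ee_pos: [484.8, 31.8, 144.8]
ee_rot: [-180.0, 0.0, 90.0]
force: [0.8, -0.3, -0.1]
gripper_width: 0.4
```

Run:
```python
from h import *
s=grab('scene');P=s['pixels'].astype(int)
for v in range(190,204): print(v,' '.join('%3d/%-3d'%(P[v,u].max(),P[v,u].max()-P[v,u].min()) for u in range(234,247)))
```

```text
190 193/147 197/150 201/154 205/155 172/104 115/33   99/22  151/90  194/146 201/153 183/134 138/72   95/21 
191 200/152 202/154 206/157 207/156 170/102 111/31  100/25  161/102 200/151 199/152 187/137 145/79   97/23 
192 203/156 206/157 207/158 206/156 169/109 112/39   95/23  148/90  190/146 204/160 196/145 144/77   98/22 
193 205/158 207/158 206/158 204/155 172/108 114/39   93/21  130/76  190/147 218/175 187/139 117/52   91/17 
194 206/158 206/158 206/156 203/137 170/89  112/33   94/23  135/74  200/150 214/172 154/118  89/39   89/27 
195 206/160 205/155 203/135 197/90  163/48  110/23   94/22  129/55  176/107 174/120 136/94  137/96  157/110
196 205/155 204/134 199/88  184/45  146/26  105/20   92/21   98/24  124/36  146/49  152/61  186/106 212/138
197 205/136 199/88  191/44  164/27  125/33  101/40   93/37   94/37  119/30  149/23  161/25  176/47  183/71 
198 199/95  190/45  174/26  140/31  108/54   92/65   85/57   96/61  125/44  157/28  171/23  164/23  153/40 
199 177/65  164/27  142/23  111/30   88/40   70/36   72/31  100/43  147/39  176/29  174/24  155/36  162/86 
200 159/84  126/39  113/26  109/23   97/22  110/22  129/23  143/24  170/25  179/24  158/33  158/81  185/136
201 175/128 140/90  126/62  117/40  118/27  152/23  180/25  184/24  178/23  162/29  160/73  183/131 197/151
202 157/120 136/104 139/103 133/84  130/60  140/35  157/26  161/22  154/28  157/69  182/130 198/153 197/152
203 137/101 109/79  119/90  133/103 139/104 134/82  131/58  129/45  146/75  180/129 197/152 197/152 194/150
```

```bash
python3 -m inch '[{"x":0,"y":0,"z":0.3,"yaw":0,"gripper":-1},{"x":0,"y":0,"z":0.3,"yaw":0,"gripper":-1},{"x":0,"y":0,"z":0.3,"yaw":0,"gripper":-1},{"x":0,"y":0,"z":0,"yaw":0,"gripper":-1}]';python3 -m inch '[{"x":0,"y":0,"z":0.3,"yaw":0,"gripper":-1},{"x":0,"y":0,"z":0.3,"yaw":0,"gripper":-1},{"x":0,"y":0,"z":0,"yaw":0,"gripper":-1}]'
```

```text
time_s: 21.35
ee_pos: [485.1, 31.8, 135.9]
ee_rot: [180.0, 0.0, 90.0]
force: [0.9, 1.1, 3.4]
gripper_width: 0.6
time_s: 21.6
ee_pos: [485.2, 31.9, 130.0]
ee_rot: [180.0, 0.0, 90.0]
force: [0.8, 1.0, 3.8]
gripper_width: 0.4
```

```bash
python3 -m inch '[{"x":0,"y":0,"z":0.3,"yaw":0,"gripper":-1},{"x":0,"y":0,"z":0.3,"yaw":0,"gripper":-1},{"x":0,"y":0,"z":0,"yaw":0,"gripper":-1}]';python3 -m inch '[{"x":0,"y":0,"z":0.2,"yaw":0,"gripper":-1},{"x":0,"y":0,"z":0,"yaw":0,"gripper":-1}]';python3 -m inch '[{"x":0,"y":0,"z":0.15,"yaw":0,"gripper":-1},{"x":0,"y":0,"z":0,"yaw":0,"gripper":-1}]'
```

```text
time_s: 21.85
ee_pos: [485.2, 31.9, 124.4]
ee_rot: [180.0, -0.0, 90.0]
force: [-0.2, 0.8, 5.9]
gripper_width: -0.0
time_s: 22.02
ee_pos: [485.2, 31.9, 122.2]
ee_rot: [180.0, -0.0, 90.0]
force: [0.7, 1.2, 3.9]
gripper_width: 0.5
time_s: 22.18
ee_pos: [485.1, 31.9, 120.6]
ee_rot: [180.0, -0.0, 90.0]
force: [0.2, 0.5, 3.9]
gripper_width: 0.1
```

```bash
python3 -m inch '[{"x":0,"y":0,"z":0.15,"yaw":0,"gripper":-1},{"x":0,"y":0,"z":0,"yaw":0,"gripper":-1}]';python3 -m inch '[{"x":0,"y":0,"z":0.1,"yaw":0,"gripper":-1},{"x":0,"y":0,"z":0,"yaw":0,"gripper":-1}]'
```

```text
time_s: 22.35
ee_pos: [485.4, 31.9, 120.1]
ee_rot: [179.9, -0.0, 90.0]
force: [-1.4, 0.2, 11.0]
gripper_width: 0.3
time_s: 22.52
ee_pos: [485.9, 31.9, 120.0]
ee_rot: [179.8, -0.0, 90.0]
force: [-2.7, 0.3, 15.1]
gripper_width: 0.3
```

Bottom stop reached (15 N, not yielding). Retreating and checking that it stays down.

```bash
python3 -m inch '[{"x":0,"y":0,"z":-0.3,"yaw":0,"gripper":-1},{"x":0,"y":0,"z":-0.3,"yaw":0,"gripper":-1},{"x":0,"y":0,"z":0,"yaw":0,"gripper":-1}]';python3 -m inch '[{"x":0,"y":0,"z":-3,"yaw":0,"gripper":-1},{"x":0,"y":0,"z":-4,"yaw":0,"gripper":-1},{"x":-2,"y":0,"z":-4,"yaw":0,"gripper":-1},{"x":-4,"y":0,"z":-2,"yaw":0,"gripper":-1},{"x":-4,"y":0,"z":0,"yaw":0,"gripper":-1},{"x":-4,"y":0,"z":0,"yaw":0,"gripper":-1},{"x":-4,"y":0,"z":0,"yaw":0,"gripper":-1},{"x":-4,"y":0,"z":0,"yaw":0,"gripper":-1},{"x":-4,"y":0,"z":0,"yaw":0,"gripper":-1},{"x":0,"y":0,"z":0,"yaw":0,"gripper":-1},{"x":0,"y":0,"z":0,"yaw":0,"gripper":-1}]'
python3 - <<'E'
from h import *
import pickle
s=grab('scene','end_s');t=grab('top','end_t');pickle.dump((s,t),open('end.pkl','wb'))
print('pred top 99/122',proj(s,[[485,32.5,99],[485,32.5,122]]).round(1).tolist(),'legs@75',proj(s,[[485,15.5,75],[485,49.5,75]]).round(1).tolist())
P=s['pixels'].astype(int)
for v in range(176,202): print(v,' '.join('%3d/%-3d'%(P[v,u].max(),P[v,u].max()-P[v,u].min()) for u in range(234,256)))
a,b=pickle.load(open('first.pkl','rb'))
for n,(x0,y0,x1,y1) in dict(jar=(155,130,195,170),short=(362,136,402,170)).items(): print(n,'px diff',np.abs(t['pixels'][y0:y1,x0:x1].astype(int)-b['pixels'][y0:y1,x0:x1]).mean().round(1))
E
```

```text
time_s: 22.77
ee_pos: [484.7, 31.8, 124.1]
ee_rot: [-180.0, 0.0, 90.0]
force: [-0.1, 0.8, -0.3]
gripper_width: 0.2
time_s: 23.68
ee_pos: [484.2, -225.6, 248.7]
ee_rot: [-179.9, -0.1, 89.8]
force: [-0.1, 1.2, -0.8]
gripper_width: 0.4
pred top 99/122 [[242.6, 187.4], [242.6, 182.0]] legs@75 [[239.5, 196.2], [245.9, 189.8]]
176 117/85  111/76   96/49   83/31   74/25   78/32   87/43   92/49   95/53   99/56  105/62  114/72  124/81  140/96  155/111 167/122 176/130 181/134 187/140 189/141 189/141 183/135
177 121/91  119/90  117/88  117/85  109/73   90/44   80/29   73/26   78/35   88/44   94/50   96/54  100/56  106/64  116/73  127/82  140/95  156/109 168/121 177/129 182/135 171/126
178 137/103 120/91  120/88  116/86  113/85  111/83  109/77  100/66   84/38   70/23   75/31   83/38   90/46   95/51   97/55  101/57  109/65  117/72  128/84  143/98  154/110 144/99 
179 167/128 149/112 145/110 130/98  116/87  111/83  111/83  109/82  106/78  100/69   93/53   86/35   75/25   77/32   87/44   94/50   94/51   96/54  100/58  110/67  112/70  102/59 
180 183/138 181/137 180/137 166/126 145/110 127/96  111/8
[... 3236 characters left out ...]
90/22   93/35  119/38  152/27  168/23  166/23  154/38  160/87  183/135 195/149 194/148 190/145 188/143 187/142 191/146 186/141
199 172/64  168/24  164/22  137/31  104/35   96/26   98/22  103/28  139/33  171/27  172/24  153/36  157/82  182/134 195/150 195/147 189/146 188/144 187/143 191/146 185/143 158/120
200 156/80  139/37  129/25  110/22  101/21  122/22  143/24  148/23  168/23  176/24  155/32  155/79  181/133 193/149 194/149 190/145 187/144 191/146 193/148 183/141 157/118 122/91 
201 170/123 137/84  121/58  112/39  115/26  149/24  177/25  179/24  176/25  158/29  155/71  180/128 193/150 193/149 189/145 188/144 192/145 194/148 187/144 155/119 118/90  107/79 
jar px diff 1.2
short px diff 4.8
```

```bash
python3 -c "
from h import *
print(env.job_done())"
```

```text
the job is handed in; nothing more can be done
None
```

The long remote is inside the shut chest and the padlock is closed through both eye plates. I handed the job in at about 24 s. No verdict was reported, so the points below are my own checks.

- **Remote and lid:** A camera view showed the remote lying flat in the chest. I then pushed the lid down until the fingertips met 11 N at 78 mm, the shut height. A later top view showed it covering the whole chest.
- **Padlock position:** I carried the lock by its shackle and slid it in so the plates sat in the gap. In the scene image the free leg appeared within about half a pixel of the hole sideways (roughly 1–2 mm). The wrist and scene views disagreed by 2–3 mm in opposite directions, so I left it where it was. A trial press of 8 mm met only about 3 N, so the toe entered the holes.
- **Locking:** Pressing the bow met 4–6 N at the readings I took, below the 8–15 N stated for the pawl. It then hit a hard stop at 15 N, with the fingertips at 98 mm. After I backed off there was no force. The shackle top stayed at pixel row 186, near the 187 expected for shut and well below the 182 for open.
- **Jar and short remote:** The jar's image patch is unchanged (difference 1.2). The short remote's patch differs slightly more (4.8), probably the arm's shadow; the arm never came down near it.

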